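Tuck the catch strip under the lapped wear plate and hold it flat

TASK

On the jeweller's filing board, fit the loose aluminium catch strip: pick it up by its wooden batten and slide its thin edge about 30 mm under the front edge of the steel wear plate, square to the plate and midway between the spacers, without lifting the plate or leaning on it. Finish while still gripping the batten and pressing the strip down flat on the board with a steady push of about 10 to 20 N, as one does until its adhesive grabs; do not let go. Leave the steel dish, the wooden block and the sanding drum near the work where they are.

Things in the scene. Friction and masses are not known exactly. Their poses are not given: they have to be found in the camera images.
- strip: The loose catch strip, rigid, 0.13 to 0.21 kg: an aluminium sheet 90 mm (its x) by 120 mm (its y) and 4 mm thick, with a dark wooden batten standing upright along its whole rear (-x) edge. Origin at the centre of the sheet's underside (x -45..45 mm, batten at x -45..-33 mm); z up. The thin edge to be tucked is the +x one. It starts flat on the bench, its yaw within 0.5 rad of the world's.
- strip_grip (a point): Centre of the strip's wooden batten, the place to grip: batten 12 mm thick (x), 120 mm long (y), its top 39 mm and this point 21.5 mm above the strip's underside; the sheet in front of it is 4 mm thick, so fingertips must stay more than 4 mm above the underside on that side. Axes as the strip.
- strip_edge (a point): Middle of the strip's thin front edge, at its underside; 84 mm ahead (+x) of the batten's centre. Axes as the strip.
- board: The fixed filing board: a wooden bed (board_c0), 18 mm thick, 200 mm wide (y), on the bench; origin on the bench under the middle of the wear plate's front edge, yaw within 0.25 rad of the world's. It reaches from x -140 mm (open and bare in front of the plate) to x +120 mm (under the plate and its dark hinge rail, 42 mm high). +x points under the plate.
- plate_edge (a point): Point on the bed's top face (18 mm above the bench) directly below the middle of the wear plate's front edge; axes as the bed: +x goes in under the plate, z up.
- plate (a joint): Hinge of the wear plate (plate_c0, plate_c1, plate_c2) along its rear edge, 90 mm behind its front edge, with no spring; 0 = plate lying down (as it starts), positive = front edge raised (0.06 rad is about 5 mm).
- plate_lip (a point): The wear plate, a loose steel flap 184 mm wide (y), 3 mm thick, 0.14 kg, lying on two dark spacers 8 mm high, 160 mm apart in the clear, that begin 8 mm behind its front edge. Its underside is 8 mm above the bed; its front 8 mm turns up, so the mouth is about 10 mm high. This point: middle of its front edge, moving with it; 29 mm above the bench when down. Hinge and closed end are 90 mm behind.
- dish: Bystander: shallow steel dish, 90 mm across, 24 mm high, beyond the strip's thin edge.
- block: Bystander: small wooden block 30 x 26 x 22 mm, beside the strip.
- drum: Bystander: small sanding drum standing upright with its shank up, 23 mm across, 46 mm high, near the robot.
There are look-alikes about, which are no part of the job. Of the things like the strip, leave any that is green or pink; of the rest the larger one is meant.

How it is judged (in metres and radians):
On the way, in this order (a step that is already met when the one before it is completed fails the run):
1. the strip has been gripped and lifted off the bench (height (world z) of strip above 0.015 m and contact force between the fingers and strip above 1 N), for 0.2 s.
2. the strip's thin edge is under the wear plate, the plate still down (x of strip_edge in the frame of plate_edge above 0.01 m and z of strip_edge in the frame of plate_edge below 0.008 m and y of strip_edge in the frame of plate_edge between -0.016 and 0.016 m and value of joint plate below 0.06 rad), for 0.2 s.
At the end, for the whole second after the job is handed in: Thin edge 18 to 45 mm under the plate, within 16 mm of the middle and 0.1 rad of square; strip flat on the bed (front edge within 4 mm, tilt under 0.04 rad), at rest, still held and pressed on the bed with 5 to 50 N (its weight is under 2.1 N); plate down (hinge under 0.04 rad) (x of strip_edge in the frame of plate_edge between 0.018 and 0.045 m and y of strip_edge in the frame of plate_edge between -0.016 and 0.016 m and angle between the x axis of strip_grip and the x axis of plate_edge, either way round below 0.1 rad and z of strip_edge in the frame of plate_edge below 0.004 m and angle between strip_grip's own z axis and vertical below 0.04 rad and height (world z) of strip below 0.022 m and contact force between strip and board_c0 between 5 and 50 N and contact force between the fingers and strip above 2 N and value of joint plate below 0.04 rad and linear speed of strip below 0.02 m/s); the arm keeps its last pose, push and grip.
It fails at once if the wear plate is lifted (hinge above 0.06 rad) (value of joint plate above 0.06 rad).
It fails at once if the robot leans on the wear plate (over 5 N) (contact force between the arm and plate_c0 above 5 N or contact force between the arm and plate_c1 above 5 N or contact force between the arm and plate_c2 above 5 N).
It fails at once if the dish, block or drum is moved by more than 30 mm (distance of any of dish, block, drum from where it was at the start of the episode above 0.03 m).
It also fails if it takes over 38 s, if anything falls off the work surface, if the arm or the gripper's body presses on something with over 40 N, if the wrist force passes 120 N, or if a joint passes its speed limit or range.

ROBOT

A 7-joint arm with a two-finger parallel gripper is mounted at the origin on the work surface. World frame = base frame: x ahead of the robot, y to its left, z up, the work surface at z = 0. Lengths are in mm, angles in rad, forces in N, time in s.
With the tool pointing down it reaches from about 425 to 800 mm from the base axis. Payload 8.3 kg.
Tool frame: the origin (TCP) lies midway between the tips of the shut fingers; the grasp point (between the pads) lies 19 mm behind it (bot.pinch_z is the distance from the TCP to the grasp point, in mm); z points along the fingers, y is the direction in which the jaws open and shut (so a half turn about z gives the same grasp; the last joint's range is limited). The gripper opens to 85 mm and grips with 20 to 120 N. Pads are 22 mm wide; open, the fingers measure 114 mm over their backs; the gripper's body (76 mm by 85 mm) begins 54 mm behind the grasp point. The pads swing forward as they close: fully open they stand 13 mm farther back than shut.
Start: joints at [1.048, 0.383, 0.016, 1.37, -0.006, 1.388, -0.046], TCP at [277.388, -560.053, 231.279] pointing down, gripper open.
Joint ranges: [-2.95, 2.95], [-0.25, 2.06], [-1.52, 1.56], [0.18, 2.33], [-1.44, 4.58], [0.02, 2.06], [-3.01, 3.01]. Speed limits (rad/s): [2.39, 2.39, 3.01, 3.01, 3.14, 3.14, 3.14].

INTERFACE

Orientations are given as [roll, pitch, yaw] about the fixed x, y, z axes, in that order (R = Rz(yaw) Ry(pitch) Rx(roll)).
In Python, from rig import monitor, cams, job, bot gives the robot as it stands. The module is installed in compiled form; this text tells all that it offers.
- The arm moves only by the shell command python3 -m inch 'ROWS'. ROWS is a JSON object of lists of equal length, an entry for each row: "dp": the shift along the world's x, y, z in cm, a list of three; "turn": the turn, a rotation vector about the world's x, y, z in degrees, a list of three; "fingers": the finger opening in cm, from 0 to 8.54. In form: {"dp": [[x, y, z], ...], "turn": [[rx, ry, rz], ...], "fingers": [fingers, ...]}. A call has 1 to 8 rows; each row is the pose to reach, as a shift and turn from the pose commanded when the call began; what a row does not reach only later rows make up. A row lasts 1/8 s, in which the tool goes at most 62.5 mm and 10.7 degrees, less where a joint would pass 70% of its speed; a pose out of reach is approached as far as the arm can. A call with a gripper value outside its range is refused whole. The fingers move at their own pace and stop on an object; the grip force is fixed at half the most. Time passes only in rows, so rows that repeat a pose let the fingers close. It gives the time, the measured TCP pose, the force and the opening at its end, in the units of the state.
- monitor.get_obs(): the state, without advancing time (a new reading comes with each control period).
- cams.capture(name): name is "side" or "top"; returns a dict with "img" (400x640x3 uint8, red, green, blue), "K" (3x3 intrinsics, pixels), "k1" (the pictures are not rectified: a ray, as slopes to the right and down, at radius r is drawn at 1 + k1 r^2 times it, then the intrinsics apply), "cam_to_world" (4x4, takes a point from camera to world coordinates). Camera axes: x right, y down, z forward; pixel columns grow to the right and rows downward; lengths in mm; the calibration is good to about 2 mm. A picture is of the moment at which its call begins. There is no depth.
- job.close_job(): hands the job in, once; it reports no verdict.
Trained networks look in a picture, given as the dict that the camera call returned (one of the last four; its "shot" number tells which), for a name from the list of things; names that differ only in an ending like _2 or _b are one class to them, and where a whole thing is asked for, a point or a joint stands for the part that bears it (a point fixed in the world has none). Each returns a list of dicts, best first, with "p" (0 to 1); they miss things now and then, are a little off and sometimes report something else, mostly with a low value. They report only what shows in the picture. A call takes as long as a camera call. They do not tell look-alikes from the thing itself.
- cams.look_for(picture, query): "at" ([x, y, z] in mm, in world coordinates, good to about 4 mm: the middle of the surface that is visible of it).
- cams.mark_of(picture, query): "at" ([x, y, z] in mm, in world coordinates, good to about 4 mm: a listed point, or the origin of a listed thing).
The state is a dict: "t": time; "q": joint angles; "qvel": joint speeds; "tau": joint torques, N m; "position": TCP position; "ee_rot": TCP orientation; "ft_force": force on the tool from outside, world axes, zero at the start; "moment": the same for the moment, N m; "grip_width": finger opening in mm.
Only numpy, scipy, OpenCV 4.12 (cv2) and the standard library are available. Lean on these libraries where they do the work, as an engineer would, in place of code of your own. Each camera call takes 0.05 s, during which the arm holds its last target. There are 200 camera calls.

## Working session

There is one attempt and no reset: what is moved stays moved. The work goes in short steps, Python scripts to look and compute and a shell command to move; the robot and the scene stay as the last step left them, time stands still between calls to the robot, and variables do not carry over. Pictures are saved under pics/ and viewed, about 8 in all and at most 12, crops included, and the job is handed in when it is done.

```bash
mkdir -p pics; python3 - <<'E'
from rig import monitor, cams, job, bot
import cv2
o=monitor.get_obs(); print({k:o[k] for k in('t','position','ee_rot','ft_force','grip_width')},bot.pinch_z)
for n in('top','side'):
    p=cams.capture(n); cv2.imwrite(f'pics/{n}0.png',p['img'][:,:,::-1])
    print(n,p['K'].tolist() if hasattr(p['K'],'tolist') else p['K'],p['k1'],p['cam_to_world'])
    for q in('strip','strip_grip','strip_edge','board','plate_edge','plate_lip','dish','block','drum'):
        print(q,[(d['p'],[round(v) for v in d['at']]) for d in cams.mark_of(p,q)])
E
```

```text
{'t': 0.0, 'position': array([ 277.15813785, -559.61544683,  230.27273364]), 'ee_rot': array([-3.13962686e+00,  5.29163271e-05,  4.59853797e-01]), 'ft_force': array([-0.33399671, -0.20689069, -0.40974614]), 'grip_width': 85.56452249562751} 18.700000000000003
top [[484.02138527063755, 0.0, 321.18512230817294], [0.0, 484.02138527063755, 204.4967800483854], [0.0, 0.0, 1.0]] -0.14603254598677434 [[-9.34593645e-03 -9.98880640e-01  4.63693926e-02  4.52978393e+02]
 [-9.99914985e-01  8.91383736e-03 -9.51667271e-03  3.99891446e+01]
 [ 9.09269091e-03 -4.64543927e-02 -9.98879028e-01  1.07027280e+03]
 [ 0.00000000e+00  0.00000000e+00  0.00000000e+00  1.00000000e+00]]
strip [(0.86, [544, 182, -4]), (0.83, [375, 95, -4]), (0.6, [527, 19, -3]), (0.59, [283, 278, 2])]
strip_grip [(0.89, [393, 119, 15]), (0.83, [553, 14, 14]), (0.63, [504, 193, 24]), (0.63, [251, 298, 25])]
strip_edge [(0.93, [322, 257, -2]), (0.69, [584, 170, 2]), (0.66, [498, 26, 1]), (0.64, [354, 70, -6])]
board [(0.92, [572, -215, 2]), (0.38, [581, 276, 2])]
plate_edge [(0.75, [573, -216, 16])]
plate_lip [(0.79, [565, -218, 31]),
[... 315 characters left out ...]
-01 -1.29663707e+02]
 [-7.10853189e-01  4.13677277e-01 -5.68822340e-01  6.48184410e+02]
 [-2.08481128e-02 -8.20781648e-01 -5.70861491e-01  6.61896119e+02]
 [ 0.00000000e+00  0.00000000e+00  0.00000000e+00  1.00000000e+00]]
strip [(0.93, [371, 96, -1]), (0.83, [524, 19, 3]), (0.73, [286, 278, -4])]
strip_grip [(0.95, [393, 119, 17]), (0.83, [255, 299, 20]), (0.8, [554, 16, 11]), (0.59, [508, 195, 24])]
strip_edge [(0.82, [354, 68, -1]), (0.75, [323, 261, 0]), (0.65, [496, 26, 2]), (0.55, [589, 172, -2])]
board [(0.77, [573, -215, -3])]
plate_edge [(0.91, [573, -214, 16])]
plate_lip [(0.93, [570, -217, 29])]
dish [(0.81, [650, 141, 4])]
block [(0.75, [578, 276, 1])]
drum [(0.72, [405, -6, 5])]
```

View pics/top0.png

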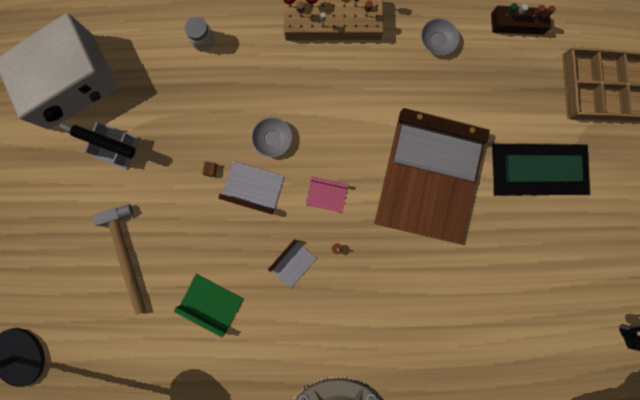

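View pics/side0.png

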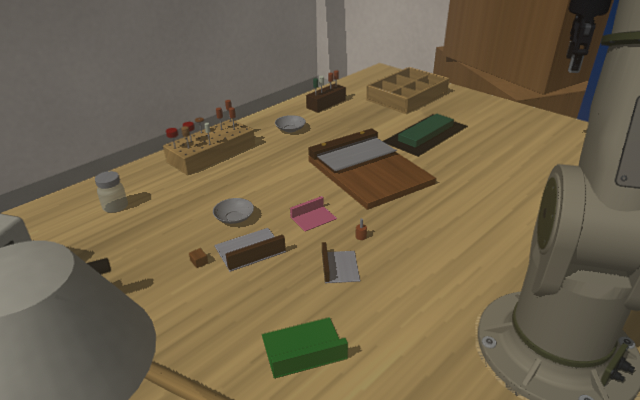

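The top view shows the target strip at about (252,187) with its batten along the lower edge. The dish is at (273,138), the block at (210,169), the drum at (338,249) and the board at (432,175) with the plate at its far end. Next I'll crop in to read the corners.

```bash
cat > h.py <<'E'
import numpy as np, cv2
from rig import monitor, cams, job, bot
def unproj(p,uv,z):
    D=np.array([p['k1'],0,0,0,0],float)
    n=cv2.undistortPoints(np.array(uv,float).reshape(-1,1,2),np.array(p['K'],float),D).reshape(-1,2)
    T=np.array(p['cam_to_world']); d=np.c_[n,np.ones(len(n))]@T[:3,:3].T; o=T[:3,3]
    return o+d*((z-o[2])/d[:,2])[:,None]
def crop(p,x0,y0,w,h,s,f):
    cv2.imwrite(f,cv2.resize(p['img'][y0:y0+h,x0:x0+w,::-1],None,fx=s,fy=s,interpolation=cv2.INTER_CUBIC))
def st():
    o=monitor.get_obs(); print(o['t'],o['position'].round(1),o['ee_rot'].round(4),'F',o['ft_force'].round(1),'M',o['moment'].round(2),'w',round(o['grip_width'],1))
E
python3 - <<'E'
from h import *
p=cams.capture('top'); crop(p,210,95,290,155,2.75,'pics/c1.png')
hsv=cv2.cvtColor(p['img'],cv2.COLOR_RGB2HSV)
m=((hsv[:,:,1]<60)&(hsv[:,:,2]>90)).astype(np.uint8)
for nm,(x0,y0,x1,y1),z in(('strip',(215,158,292,215),4),('plate',(385,115,492,190),29)):
    mm=np.zeros_like(m); mm[y0:y1,x0:x1]=m[y0:y1,x0:x1]
    c=max(cv2.findContours(mm,0,2)[0],key=cv2.contourArea)
    w=unproj(p,c.reshape(-1,2),z)[:,:2].astype(np.float32)
    r=cv2.minAreaRect(w); print(nm,r,cv2.boxPoints(r).round(1).tolist())
E
```

```text
strip ((548.1209716796875, 180.49053955078125), (120.24861145019531, 77.27247619628906), 73.40695190429688) [[493.8999938964844, 133.89999389648438], [568.0, 111.80000305175781], [602.2999877929688, 227.10000610351562], [528.2999877929688, 249.10000610351562]]
plate ((613.2938842773438, -226.75277709960938), (182.52487182617188, 82.41952514648438), 76.23452758789062) [[551.5999755859375, -305.6000061035156], [631.5999755859375, -325.20001220703125], [675.0, -147.89999389648438], [595.0, -128.3000030517578]]
```

View pics/c1.png

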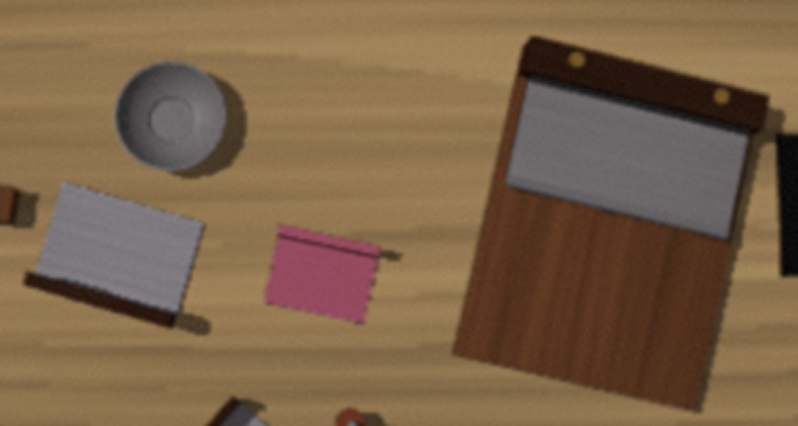

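The strip front-edge middle is at (585,169) with yaw −0.290, so the batten centre is at about (505,193). The plate edge is at (573,−217) with yaw −0.240. Both agree with the networks. The tool yaw has to go from 0.46 to 1.281, a turn of +47°.

```bash
python3 -m inch '{"dp":[[3,5,0],[6,10,0],[9,15,0],[12,20,0],[15,25.5,0],[18,31,0],[20,36,0],[20,36,0]],"turn":[[0,0,4],[0,0,8],[0,0,12],[0,0,16],[0,0,20],[0,0,24],[0,0,27],[0,0,27]],"fingers":[6,6,6,6,6,6,6,6]}'
```

```text
t: 2.05
position: [479.4, -194.6, 231.7]
ee_rot: [3.141, -0.002, 0.941]
ft_force: [0.3, -0.4, -0.2]
grip_width: 60.1
```

```bash
python3 -m inch '{"dp":[[0.5,5.6,0],[1,11.2,-2],[1.4,16.8,-4],[1.8,22.4,-6],[2.2,28,-8],[2.5,33.6,-10],[2.7,39.3,-12],[2.7,39.3,-12]],"turn":[[0,0,3],[0,0,6],[0,0,9],[0,0,12],[0,0,15],[0,0,18],[0,0,20],[0,0,20]],"fingers":[6,6,6,6,6,6,6,6]}'
python3 - <<'E'
from h import *
p=cams.capture('side'); st(); crop(p,150,120,240,180,3.3,'pics/c2.png')
for q in('strip_grip','strip_edge'): print(q,[(d['p'],np.round(d['at'],1)) for d in cams.mark_of(p,q)][:4])
p=cams.capture('top'); 
for q in('strip_grip','strip_edge'): print(q,[(d['p'],np.round(d['at'],1)) for d in cams.mark_of(p,q)][:4])
st()
E
```

```text
t: 3.05
position: [502.5, 197.4, 109.7]
ee_rot: [-3.138, -0.001, 1.287]
ft_force: [-0.5, -0.4, -0.0]
grip_width: 59.7
3.1 [503.7 194.4 110.4] [-3.1397e+00  2.0000e-04  1.2833e+00] F [ 0.4 -1.4  0.3] M [-0.08  0.04  0.03] w 60.2
strip_grip [(0.93, array([552.9,  13.7,  11.4])), (0.76, array([504.9, 192.9,  24. ])), (0.65, array([255. , 299.1,  16.4])), (0.56, array([390.5, 118. ,  13.7]))]
strip_edge [(0.87, array([589. , 169.5,  -2.7])), (0.78, array([496.2,  27.1,   1.4])), (0.67, array([540.1, 182.4,   2.2])), (0.58, array([351.2,  70.5,  -2.1]))]
strip_grip [(0.97, array([508.4, 193.6,  24.2])), (0.94, array([251.7, 298.2,  23.9])), (0.81, array([394.7, 116.3,  13. ])), (0.71, array([550.2,  10. ,  14.4]))]
strip_edge [(0.87, array([350.1,  71.7,  -0.5])), (0.73, array([584.1, 169.1,   2.5])), (0.73, array([495.7,  27.9,   1. ])), (0.67, array([320.1, 258.1,  -1. ]))]
3.35 [505.3 191.  111.7] [3.1405e+00 4.0000e-04 1.2768e+00] F [ 0.2  0.2 -0.5] M [-0.04 -0.02 -0.03] w 60.2
```

View pics/c2.png

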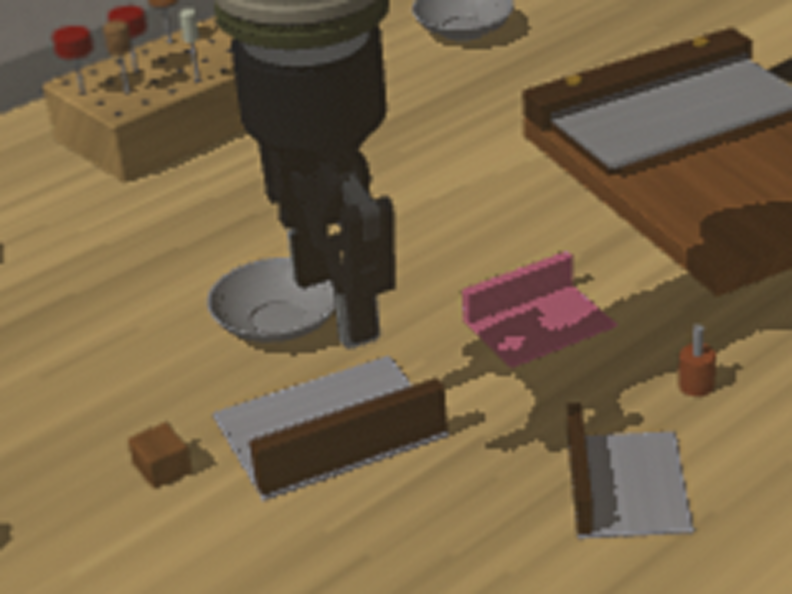

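The gripper hangs directly over the batten (crop: fingers at (345,270), batten at (350,430)), aligned with it. The pose is good, so I'll descend and grip.

```bash
python3 -m inch '{"dp":[[0,0,-4],[0,0,-7],[0,0,-9],[0,0,-10],[0,0,-10],[0,0,-10],[0,0,-10],[0,0,-10]],"turn":[[0,0,0],[0,0,0],[0,0,0],[0,0,0],[0,0,0],[0,0,0],[0,0,0],[0,0,0]],"fingers":[6,6,6,6,6,4,2,0]}'; python3 -m inch '{"dp":[[0,0,0],[0,0,0],[0,0,0],[0,0,0]],"turn":[[0,0,0],[0,0,0],[0,0,0],[0,0,0]],"fingers":[0,0,0,0]}'
```

```text
t: 4.35
position: [504.9, 193.2, 12.1]
ee_rot: [3.14, -0.001, 1.28]
ft_force: [-0.2, -0.2, -1.0]
grip_width: 10.9
t: 4.85
position: [504.9, 193.2, 12.1]
ee_rot: [3.141, -0.001, 1.28]
ft_force: [-0.9, -0.9, 6.3]
grip_width: 10.7
```

```bash
python3 -m inch '{"dp":[[0,0,0.5],[0,0,1.5],[0,0,3],[0,0,5],[0,0,7],[0,0,9],[0,0,9],[0,0,9]],"turn":[[0,0,0],[0,0,0],[0,0,0],[0,0,0],[0,0,0],[0,0,0],[0,0,0],[0,0,0]],"fingers":[0,0,0,0,0,0,0,0]}'
python3 - <<'E'
from h import *
p=cams.capture('side'); st(); crop(p,150,120,240,180,3.3,'pics/c3.png')
for q in('strip_grip','strip_edge'): print(q,[(d['p'],np.round(d['at'],1)) for d in cams.mark_of(p,q)][:4])
p=cams.capture('top'); 
for q in('strip_grip','strip_edge'): print(q,[(d['p'],np.round(d['at'],1)) for d in cams.mark_of(p,q)][:4])
st()
E
```

```text
t: 5.85
position: [504.2, 192.7, 101.0]
ee_rot: [-3.141, 0.0, 1.28]
ft_force: [-0.4, -0.6, -1.1]
grip_width: 11.2
5.9 [503.9 192.6 100.6] [-3.1407e+00  7.0000e-04  1.2801e+00] F [-0.6 -0.4 -2.3] M [-0.04  0.05 -0.01] w 11.2
strip_grip [(0.9, array([505.7, 194.1, 113.4])), (0.79, array([392.9, 115.6,  13.3])), (0.78, array([257.9, 298.7,  19.2])), (0.67, array([ 573.1, -217.1,   28.8]))]
strip_edge [(0.74, array([497. ,  23.8,   4.6])), (0.69, array([588.1, 170.8,  85. ])), (0.67, array([3.194e+02, 2.580e+02, 3.000e-01])), (0.59, array([353. ,  67.7,  -1.4]))]
strip_grip [(0.96, array([503.4, 193.7, 112.4])), (0.89, array([252.2, 299.2,  24.4])), (0.77, array([394.2, 114.8,  15.5])), (0.62, array([550.3,  12.1,  14. ]))]
strip_edge [(0.89, array([351.3,  71.6,  -1.2])), (0.84, array([320.7, 259.5,   1.9])), (0.81, array([586. , 171.3,  90.6])), (0.78, array([495.4,  24.3,  -2. ]))]
6.15 [504.1 192.8 100.7] [-3.1406e+00  5.0000e-04  1.2802e+00] F [-0.7 -0.2 -1.3] M [-0.01  0.04 -0.01] w 11.1
```

View pics/c3.png

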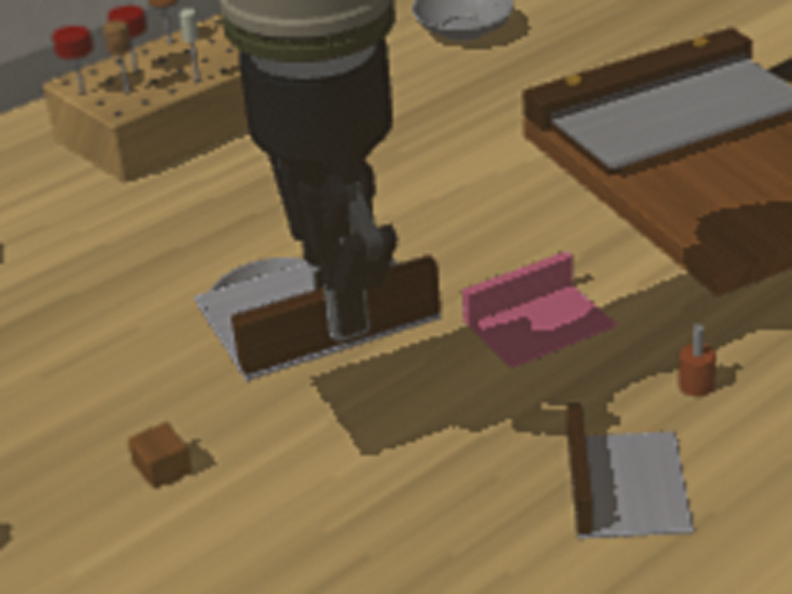

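The strip is held square and level, underside at about 89 mm (batten seen in the crop at (340,315)), and nothing else has moved. I'll carry it over the front of the board, then look again.

```bash
python3 -m inch '{"dp":[[-0.3,-2,0],[-0.6,-5,0],[-1,-9,0],[-1.4,-13.5,0],[-1.8,-18,0],[-2.2,-22.5,0],[-2.7,-27,0],[-3.1,-31,0]],"turn":[[0,0,0.3],[0,0,0.6],[0,0,1],[0,0,1.3],[0,0,1.6],[0,0,2],[0,0,2.4],[0,0,2.9]],"fingers":[0,0,0,0,0,0,0,0]}'
python3 -m inch '{"dp":[[-0.3,-3,0],[-0.5,-5,0],[-0.6,-6.5,0],[-0.7,-7.4,0],[-0.7,-7.4,-1.5],[-0.7,-7.4,-3],[-0.7,-7.4,-4],[-0.7,-7.4,-4]],"turn":[[0,0,0],[0,0,0],[0,0,0],[0,0,0],[0,0,0],[0,0,0],[0,0,0],[0,0,0]],"fingers":[0,0,0,0,0,0,0,0]}'
python3 - <<'E'
from h import *
for n in('top','side'):
  p=cams.capture(n); st()
  cv2.imwrite(f'pics/{n}_raw4.png',p['img'][:,:,::-1])
  if n=='top': crop(p,360,95,140,190,3.1,'pics/c4.png')
  for q in('strip_grip','strip_edge','plate_lip','plate_edge'): print(q,[(d['p'],np.round(d['at'],1)) for d in cams.mark_of(p,q) if d['at'][1]<-100])
st()
E
```

```text
t: 7.15
position: [472.9, -118.8, 101.2]
ee_rot: [-3.141, 0.0, 1.33]
ft_force: [1.0, -0.0, -1.1]
grip_width: 11.1
t: 8.15
position: [465.7, -190.2, 60.0]
ee_rot: [-3.139, -0.001, 1.332]
ft_force: [0.1, 0.1, -1.5]
grip_width: 11.5
8.2 [ 466.2 -190.5   60.8] [-3.1405e+00 -5.0000e-04  1.3316e+00] F [-0.7  0.1 -0.9] M [0.02 0.03 0.  ] w 11.2
strip_grip [(0.69, array([ 468.1, -190.6,   71.9]))]
strip_edge [(0.88, array([ 547.6, -207.5,   49.9]))]
plate_lip [(0.87, array([ 566.4, -213.8,   33.9]))]
plate_edge [(0.86, array([ 572.5, -218.9,   20.1]))]
8.45 [ 466.7 -191.2   61.8] [3.1407e+00 2.0000e-04 1.3308e+00] F [ 0.3 -0.4 -2. ] M [0.   0.03 0.01] w 11.1
strip_grip [(0.89, array([ 464.4, -192.2,   72.5]))]
strip_edge [(0.7, array([ 551.7, -207.8,   49.6]))]
plate_lip [(0.86, array([ 573.2, -217.3,   31.8])), (0.55, array([ 572.4, -216.2,   -2.7]))]
plate_edge [(0.78, array([ 567.7, -217.4,   18.6]))]
8.65 [ 466.5 -191.2   61.5] [3.1412e+00 1.0000e-04 1.3306e+00] F [ 0.2 -0.5 -1.6] M [0.02 0.06 0.05] w 11.0
```

View pics/c4.png

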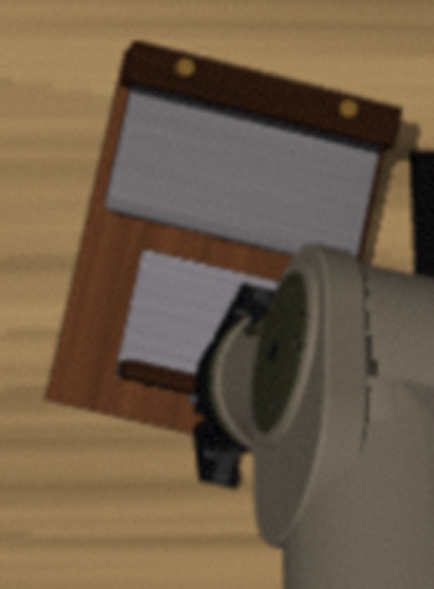

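The strip hovers square in front of the plate, its front-left corner at (145,250) in the crop and the plate's front-left corner at (105,207). I'll check the lateral position from those corners while lowering.

```bash
python3 -m inch '{"dp":[[0,0,-0.7],[0,0,-1.4],[0,0,-2],[0,0,-2.5],[0,0,-2.8],[0,0,-2.9],[0,0,-2.9],[0,0,-2.9]],"turn":[[0,0,0],[0,0,0],[0,0,0],[0,0,0],[0,0,0],[0,0,0],[0,0,0],[0,0,0]],"fingers":[0,0,0,0,0,0,0,0]}'
python3 - <<'E'
from h import *
p=cams.capture('top'); st()
y=-.24; R=np.array([[np.cos(y),np.sin(y)],[-np.sin(y),np.cos(y)]])
f=lambda c,z:R@(unproj(p,[[360+c[0]/3.1,95+c[1]/3.1]],z)[0,:2]-[573.2,-216.8])
print('strip FL',f((145,250),54),'plate FL',f((105,207),29),'bed FL',f((47,398),18),'batten L',f((120,366),88))
E
```

```text
t: 9.65
position: [466.5, -191.1, 32.5]
ee_rot: [3.141, 0.0, 1.331]
ft_force: [0.8, -0.2, -1.2]
grip_width: 10.8
9.7 [ 466.5 -191.1   32.5] [3.1413 0.     1.3307] F [-0.2  0.7 -0.7] M [-0.    0.07  0.02] w 11.0
strip FL [-28.41586482  59.85728371] plate FL [-1.7183866  90.05517492] bed FL [-141.16285622   98.80213577] batten L [-112.1037292    64.58806618]
```

```bash
python3 -m inch '{"dp":[[0,0,-0.05],[0,0,-0.05],[0,0,-0.1],[0,0,-0.1]],"turn":[[0,0,0],[0,0,0],[0,0,0],[0,0,0]],"fingers":[0,0,0,0]}'
```

```text
t: 10.2
position: [466.3, -191.0, 31.2]
ee_rot: [-3.141, -0.0, 1.331]
ft_force: [0.7, -0.2, -0.7]
grip_width: 11.1
```

Lateral error is about 1 mm, and the strip hangs about 1 mm above the bed. Now I'll slide it in along the board's axis.

```bash
python3 -m inch '{"dp":[[0.5,-0.12,0],[1.0,-0.24,0],[1.5,-0.37,0],[2,-0.49,0],[2.5,-0.61,0],[3,-0.73,0],[3.4,-0.83,0],[3.4,-0.83,0]],"turn":[[0,0,0],[0,0,0],[0,0,0],[0,0,0],[0,0,0],[0,0,0],[0,0,0],[0,0,0]],"fingers":[0,0,0,0,0,0,0,0]}'
python3 - <<'E'
from h import *
st(); p=cams.capture('side'); crop(p,280,110,180,120,4.4,'pics/c5.png')
for q in('strip_grip','plate_lip'): print(q,[(d['p'],np.round(d['at'],1)) for d in cams.mark_of(p,q) if d['at'][1]<-100])
st()
E
```

```text
t: 11.2
position: [500.7, -199.4, 31.3]
ee_rot: [3.142, -0.0, 1.331]
ft_force: [0.3, 0.8, -1.6]
grip_width: 11.1
11.2 [ 500.7 -199.4   31.3] [ 3.1415e+00 -1.0000e-04  1.3308e+00] F [ 0.3  0.8 -1.6] M [-0.01  0.08 -0.03] w 11.1
strip_grip [(0.75, array([ 501.5, -196.1,   43.9]))]
plate_lip [(0.62, array([ 573.6, -217.6,   31.4]))]
11.35 [ 500.2 -199.3   31.2] [-3.1412 -0.      1.3308] F [-0.6 -0.4 -2.2] M [-0.02  0.09 -0.02] w 10.8
```

View pics/c5.png

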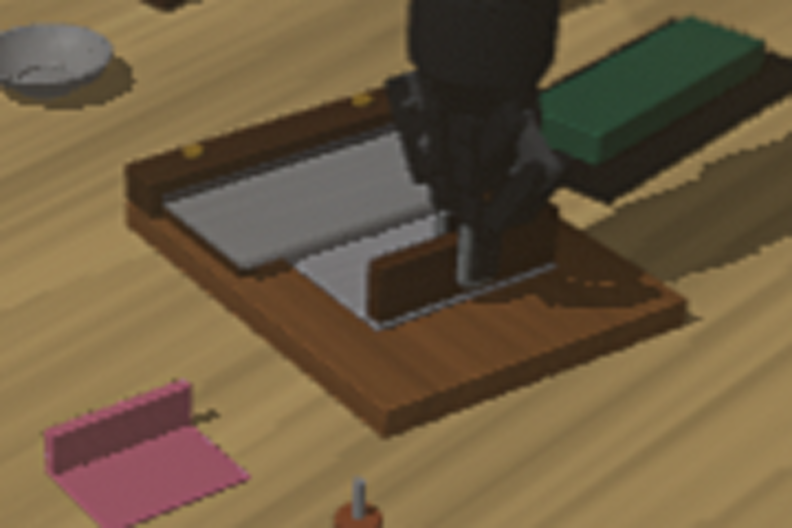

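The strip's front edge has just gone under the plate (mouth line at (295,262) in the crop). The plate is still flat and there is no contact force. Continuing to about 30 mm, then pressing down.

```bash
python3 -m inch '{"dp":[[0.4,-0.1,0],[0.8,-0.2,0],[1.2,-0.29,0],[1.6,-0.39,0],[2.05,-0.5,0],[2.05,-0.5,0],[2.05,-0.5,0],[2.05,-0.5,0]],"turn":[[0,0,0],[0,0,0],[0,0,0],[0,0,0],[0,0,0],[0,0,0],[0,0,0],[0,0,0]],"fingers":[0,0,0,0,0,0,0,0]}'
python3 -m inch '{"dp":[[0,0,-0.05],[0,0,-0.1],[0,0,-0.15],[0,0,-0.15]],"turn":[[0,0,0],[0,0,0],[0,0,0],[0,0,0]],"fingers":[0,0,0,0]}'
```

```text
t: 12.35
position: [520.7, -204.4, 31.3]
ee_rot: [-3.141, -0.0, 1.331]
ft_force: [0.3, -0.5, -0.7]
grip_width: 10.6
t: 12.85
position: [520.8, -204.4, 30.1]
ee_rot: [-3.141, 0.0, 1.331]
ft_force: [-3.6, 0.7, 4.6]
grip_width: 11.1
```

```bash
python3 -m inch '{"dp":[[0,0,-0.03],[0,0,-0.06],[0,0,-0.06],[0,0,-0.06]],"turn":[[0,0,0],[0,0,0],[0,0,0],[0,0,0]],"fingers":[0,0,0,0]}'
python3 - <<'E'
from h import *
st(); p=cams.capture('side'); crop(p,280,110,180,120,4.4,'pics/c6.png')
for q in('strip_grip','plate_lip'): print(q,[(d['p'],np.round(d['at'],1)) for d in cams.mark_of(p,q) if d['at'][1]<-100])
for i in range(3): cams.capture('top'); st()
E
```

```text
t: 13.35
position: [520.9, -204.4, 30.1]
ee_rot: [3.141, 0.0, 1.331]
ft_force: [-5.4, 1.6, 10.6]
grip_width: 10.8
13.35 [ 520.9 -204.4   30.1] [3.1415e+00 4.0000e-04 1.3307e+00] F [-5.4  1.6 10.6] M [0.35 1.15 0.02] w 10.8
strip_grip [(0.97, array([ 518.9, -204.2,   42. ]))]
plate_lip [(0.87, array([ 573.5, -215. ,   31.6]))]
13.55 [ 520.9 -204.4   30.1] [3.1415e+00 3.0000e-04 1.3307e+00] F [-5.6  2.2 10.4] M [0.42 1.21 0.03] w 11.2
13.6 [ 520.9 -204.4   30.1] [3.1415e+00 4.0000e-04 1.3308e+00] F [-6.1  2.  10.7] M [ 0.4   1.21 -0.02] w 10.8
13.65 [ 520.9 -204.4   30.1] [3.1415e+00 4.0000e-04 1.3307e+00] F [-6.   0.7 10.8] M [0.37 1.2  0.07] w 10.8
```

View pics/c6.png

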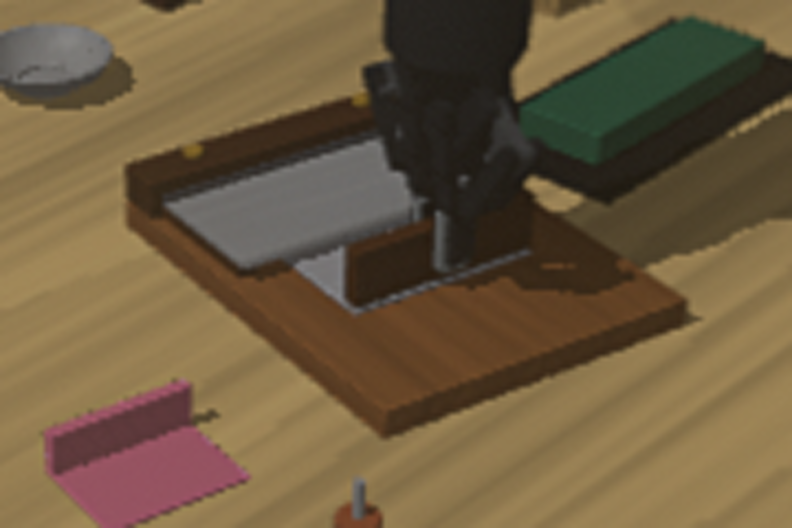

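Fit confirmed: the strip lies flat at about 30 mm depth, the TCP is at 30.1 mm (bench grip height 12.1 + 18 for the bed), and the push is steady at about 11 N. Handing in.

```bash
python3 - <<'E'
from h import *
print(job.close_job()); st()
E
```

```text
the job is handed in; nothing more can be done
None
the job is handed in; nothing more can be done
```

The catch strip is tucked about 30 mm under the wear plate, and I handed the job in with the arm still gripping the batten and pressing it down. The hand-in itself gave no verdict.

I picked the strip up by its batten, turned it square to the plate, lowered it in front and slid it in about 1 mm above the bed.

Last checks before handing in, at about 13.7 s of the 38 s allowed:

- **Depth:** about 30 mm from the TCP. The network's batten position suggested about 28 mm. Both are within 18 to 45 mm.
- **Sideways:** within about 1 mm of the middle.
- **Square:** the tool yaw matches the plate to about 0.001 rad. Network points and image edges taken while the strip hovered disagreed by up to about 0.05 rad. That is still inside the 0.1 limit, but I did not resolve it.
- **Flat:** the TCP height matched the bench grip plus the 18 mm bed exactly, at 30.1 mm. I could not measure the front edge directly.
- **Push and grip:** about 11 N down and steady, with the fingers at 11 mm on the batten. There was also a sideways load of about 6 N, which I took to be friction from pressing.
- **Plate and bystanders:** the plate looked flat in the last picture, and I felt no extra force while sliding in. The dish and drum had not visibly moved. The block was out of that crop and was last seen undisturbed just after the lift.

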